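# Stand a suitcase lock up in the sloping rail cradle

### The arm

A 7-joint arm with a two-finger parallel gripper is mounted at the origin on the work surface. World frame = base frame: x ahead of the robot, y to its left, z up, the work surface at z = 0. Lengths are in mm, angles in rad, forces in N, time in s.
With the tool pointing down it reaches from about 400 to 875 mm from the base axis. Payload 4.4 kg.
Tool frame: the origin (TCP) lies midway between the tips of the shut fingers; the grasp point (between the pads) lies 19 mm behind it; z points along the fingers, y is the line along which they close (so a half turn about z gives the same grasp; the last joint's range is limited). The gripper opens to 85 mm and grips with 20 to 120 N. Pads are 22 mm wide; open, the fingers measure 114 mm over their backs; the gripper's body (76 mm by 85 mm) begins 54 mm behind the grasp point. The pads swing forward as they close: fully open they stand 13 mm farther back than shut.
Start: joints at [-1.374, 0.628, 0.038, 1.517, -0.027, 0.996, -0.02], TCP at [168.836, 627.704, 231.313] pointing down, gripper open.
Joint ranges: [-3.06, 3.06], [-0.37, 2.12], [-1.25, 1.32], [0.18, 2.47], [-1.1, 4.24], [0.23, 1.98], [-2.94, 2.94]. Speed limits (rad/s): [2.57, 2.57, 3.14, 3.14, 3.14, 3.14, 3.14].

### API

Orientations are given as [roll, pitch, yaw] about the fixed x, y, z axes, in that order (R = Rz(yaw) Ry(pitch) Rx(roll)).
In Python, from cell import ctrl gives the robot as it stands.
- The arm moves only by the shell command python3 -m crank 'ROWS' [OPENING]. ROWS is JSON, a list that holds one entry, the list of rows, each a list of 4 numbers: the shift along the tool's x, y, z normalised to -1 to 1, where 1 is 2.5 cm, then the turn about the tool's z normalised to -1 to 1, where 1 is 0.08 rad. In form: [[[dx, dy, dz, turn], ...]]. A call has 1 to 12 rows; each row shifts and turns the commanded pose from where the row before left it, along the tool's axes as they then stand; what a row does not reach is not made up. A row lasts 1/12 s, in which the tool goes at most 41.7 mm and 7.16 degrees, less where a joint would pass 70% of its speed; a pose out of reach is approached as far as the arm can. A call with a number of a shift or a turn outside -1 to 1 is refused whole. A call with a gripper value outside its range is refused whole. OPENING is the closure, from -1 (fully open) to 1 (shut), set as the call begins (- or left out, the last holds). The fingers move at their own pace and stop on an object; the grip force is fixed at half the most. Time passes only in rows, so rows that do not move let the fingers close. It gives the time, the measured TCP pose, the force, the opening and the grip force at its end, in the units of the state.
- ctrl.read_state(): the state, without advancing time (a new reading comes with each control period).
- ctrl.get_image(name): name is "side" or "top"; returns a dict with "img" (420x560x3 uint8, red, green, blue), "intrinsics" (3x3 intrinsics, pixels), "extrinsics" (4x4, takes a point from camera to world coordinates). Camera axes: x right, y up, looking along -z (the intrinsics and any distortion apply to the point x, -y, -z); pixel columns grow to the right and rows downward; lengths in mm; the calibration is good to about 2 mm. A picture is of the moment at which its call begins. There is no depth.
- ctrl.finish_job(): hands the job in; it is judged then, once.
Trained networks look in the newest picture that a camera, given by its name, has taken for a name from the list of things; names that differ only in an ending like _2 or _b are one class to them, and where a whole thing is asked for, a point or a joint stands for the part that bears it (a point fixed in the world has none). Each returns a list of dicts, best first, with "confidence" (0 to 1); they miss things now and then, are a little off and sometimes report something else, mostly with a low value. They report only what shows in the picture. A call takes as long as a camera call.
- ctrl.find_in(camera, target): "position" ([row, column] in pixels, amid what is visible of it).
- ctrl.trace(camera, target): "mask" (420x560 bool, what is visible of it) and "position" ([row, column] in pixels, amid what is visible of it).
- ctrl.place_of(camera, target): "position" ([row, column] in pixels: a listed point, or the origin of a listed thing).
The state is a dict: "clock": time; "qpos": joint angles; "qd": joint speeds; "tau": joint torques, N m; "eef_pos": TCP position; "tool_rot": TCP orientation; "force": force on the tool from outside, world axes, zero at the start; "torque": the same for the moment, N m; "width": finger opening in mm; "gripper_force": force on a finger pad.
Only numpy, scipy, OpenCV 4.12 (cv2) and the standard library are available. Lean on these libraries where they do the work, as an engineer would, in place of code of your own. Each camera call takes 0.05 s, during which the arm holds its last target. There are 200 camera calls.

### The job

Run the rail carriage, with the silver lock body lying on it, fully home against the end stop so that the lock lies in front of the cradle. Then tip the lock up by its overhanging near edge, over into the cradle, so that it stands on its far long side, seated square and flush on the cradle's narrow sloping ledge and leaning flat on the two arms, its back plate (now its underside) facing the robot. Leave the carriage home, do not let the lock fall off, and leave the other things on the desk where they are.

Things in the scene. Friction and masses are not known exactly. Their poses are not given: they have to be found in the camera images.
- slide_rail: fixed steel slide rail, 390 mm long, with end stop and cradle column. Origin on the desk surface under the rail's centre line, in front of the cradle. y runs along the rail (from -100 to +290 mm), x points from the rail to the cradle, away from the robot. Under the carriage the rail is 22 mm wide, 50 mm high, on a foot 50 mm wide, 10 mm thick.
- carriage: sliding carriage, 0.6 kg: aluminium block 36 mm wide (x), 172 mm long (y), 30 mm high, with skirts straddling the rail. Origin mid-length on the rail's top, 50 mm above the desk; flat top 80 mm above the desk. A lip 10 mm thick, 12 mm high crosses each end of the top, 152 mm between lips. Home: its -y end on the end stop, its origin at rail y = 0; it starts 70 to 160 mm towards +y.
- push_face (a point): point on the outer end face of the carriage at its +y end, on the rail's centre line, 72 mm above the desk; the face is 36 mm wide, from z = 50 to 92 mm. Pushing here along the rail's -y sends the carriage home. Axes as the rail's.
- cradle: fixed steel cradle leaning back 15 degrees. Origin in the corner of ledge and arms, 72.4 mm beyond the rail's centre line, 65.1 mm up. z runs up the arms' fronts (plane x = 0; 2 bars 22 wide at y = +-40, 85 high). x points away from the robot, sloping down. Ledge: plane z = 0, x -46 to 0, y +-55; front edge 77 mm up. Seated: lock origin at x -30, y 0, z 48 mm; lock's x along -z.
- lock: loose silver steel suitcase lock body, a flat box 96 mm (x) by 140 mm (y) by 30 mm (z), 0.3 to 0.6 kg, dials on top. It lies on the carriage between the lips and overhangs it by about 30 mm on the near and far sides. Origin at the centre of its underside (back plate), z up through the dials; x, y nearly the rail's at the start.
- wheel: blue nylon luggage wheel lying flat, 76 mm across, 28 mm high; origin centre of underside. Leave alone.
- cam_a: flat brass cam plate 89 by 52 mm, 6 mm thick; origin near the middle of its underside. Leave alone.
- cam_b: second brass cam plate of the same size. Leave alone.
- pry_bar: black iron pry bar 183 mm long (along its x), 26 mm wide, 18 mm high; origin at the middle of its underside. Leave alone.
- jar: jar, 56 mm across, 65 mm high; origin centre of underside. Leave alone.
- screwdriver: screwdriver 170 mm long (along its x), origin at the middle of its underside. Leave alone.

How it is judged:
By the outcome, as a careful person would: the job done as asked, in the order asked, and still so for the second after the job is handed in, with the robot touching nothing.
It also fails if it takes over 69 s, if anything falls off the work surface, if the arm or the gripper's body presses on something with over 40 N, if the wrist force passes 120 N, or if a joint passes its speed limit or range.

## Working session

There is one attempt and no reset: what is moved stays moved. The work goes in short steps, Python scripts to look and compute and a shell command to move; the robot and the scene stay as the last step left them, time stands still between calls to the robot, and variables do not carry over. Pictures are saved under pics/ and viewed, at most 10 in all, crops included, and the job is handed in when it is done.

```bash
mkdir -p pics; cat > h.py <<'E'
import numpy as np, cv2
from cell import ctrl
from scipy.spatial.transform import Rotation as R
def cam(n,save=None):
    d=ctrl.get_image(n)
    if save: cv2.imwrite('pics/'+save,d['img'][:,:,::-1])
    return np.array(d['intrinsics']),np.array(d['extrinsics']),d
def ray(K,E,rc):
    v=np.linalg.inv(K)@[rc[1],rc[0],1]; return E[:3,3],E[:3,:3]@[v[0],-v[1],-v[2]]
def atz(K,E,rc,z):
    o,d=ray(K,E,rc); return o+d*(z-o[2])/d[2]
def proj(K,E,p):
    q=E[:3,:3].T@(np.asarray(p,float)-E[:3,3]); u=K@[q[0],-q[1],-q[2]]; return (u[:2]/u[2])[::-1]
E
python3 - <<'E'
from h import *
np.set_printoptions(precision=1,suppress=True)
s=ctrl.read_state();print(s)
for n in('top','side'):
    K,E,d=cam(n,n+'0.png');print(n,K,E,[k for k in d])
    for t,z in(('slide_rail',0),('carriage',50),('push_face',72),('cradle',65),('lock',80),('wheel',0),('cam_a',0),('pry_bar',0),('jar',0),('screwdriver',0)):
        for r in ctrl.place_of(n,t)[:2]: print(t,round(r['confidence'],2),np.array(r['position']),atz(K,E,r['position'],z))
E
```

```text
{'clock': 0.0, 'qpos': array([-1.4,  0.6,  0. ,  1.5, -0. ,  1. , -0. ]), 'qd': array([ 0., -0.,  0.,  0., -0., -0., -0.]), 'tau': array([ -0. , -56.3,   1.2, -19.3,   0. ,   0. ,   0. ]), 'eef_pos': array([168.6, 627.1, 230.4]), 'tool_rot': array([-3.1, -0. ,  2.9]), 'force': array([ 1.1, -0.9, -0.3]), 'torque': array([0., 0., 0.]), 'gripper_force': 0.0, 'width': 85.17442732799064}
top [[452.2   0.  280.5]
 [  0.  452.2 214.4]
 [  0.    0.    1. ]] [[   0.     1.    -0.1  537. ]
 [  -1.     0.     0.  -133.6]
 [   0.     0.1    1.  1075.3]
 [   0.     0.     0.     1. ]] ['img', 'intrinsics', 'extrinsics']
slide_rail 0.71 [219.2 278.5] [ 621.6 -153.4    0. ]
push_face 0.64 [215.1 180.6] [618.5  65.1  72. ]
push_face 0.44 [186.3 277.6] [ 689.8 -147.9   72. ]
cradle 0.65 [185.4 279.5] [ 693.  -152.3   65. ]
lock 0.89 [217.6 217.8] [614.8 -18.2  80. ]
wheel 0.58 [169.8 213.3] [735.8   6.5   0. ]
cam_a 0.84 [264.3 221.3] [511.  -21.6   0. ]
cam_a 0.65 [279.4 313.5] [ 481.5 -240.1    0. ]
pry_bar 0.85 [235.3 357.9] [ 588.7 -344.1    0. ]
jar 0.58 [183.2 321.5] [ 711.6 -254.4    0. ]
jar 
[... 232 characters left out ...]
  0.6 615.2]
 [  0.    0.    0.    1. ]] ['img', 'intrinsics', 'extrinsics']
slide_rail 0.84 [228.6 285.6] [ 620.7 -146.8    0. ]
carriage 0.9 [246.3 262.8] [616.7 -24.8  50. ]
push_face 0.67 [266.3 237.3] [624.2  60.2  72. ]
push_face 0.22 [190.9 265.4] [ 667.8 -157.8   72. ]
cradle 0.7 [192.9 249.7] [ 698.  -149.5   65. ]
lock 0.59 [237.1 257.4] [620.1 -10.9  80. ]
wheel 0.82 [264.5 198.6] [729.8  10.9   0. ]
cam_a 0.66 [281.9 315.5] [517.5 -24.4   0. ]
cam_a 0.59 [220.1 361.8] [ 486.4 -230.3    0. ]
pry_bar 0.56 [183.7 330.5] [ 585.8 -338.7    0. ]
jar 0.56 [193.4 263.1] [ 712.2 -246.4    0. ]
jar 0.16 [247.5 260.6] [643.8 -74.8   0. ]
screwdriver 0.76 [168.4 340.8] [ 582.7 -412.1    0. ]
```

View pics/top0.png

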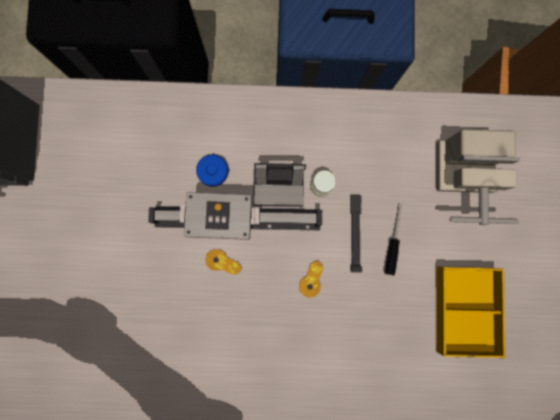

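View pics/side0.png

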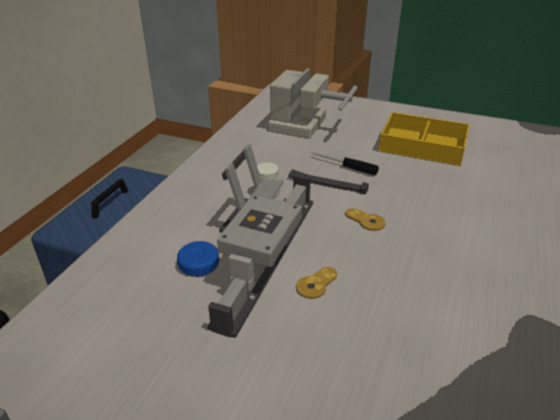

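```bash
python3 - <<'E'
from h import *
s=ctrl.read_state()
print(s['tool_rot'],R.from_euler('xyz',s['tool_rot']).as_matrix().round(3))
# rail direction from traces: lock & carriage mask in top
for n,z in(('top',110),('side',110)):
    K,E,d=cam(n)
    for t in('lock','carriage','slide_rail','cradle'):
        r=ctrl.trace(n,t)
        if not r: print(t,'none');continue
        m=r[0]['mask'].astype(np.uint8);c=max(cv2.findContours(m,0,2)[0],key=cv2.contourArea)
        b=cv2.boxPoints(cv2.minAreaRect(c))
        print(n,t,round(r[0]['confidence'],2),b.round(1).tolist())
        zz={'lock':110,'carriage':92,'slide_rail':50,'cradle':147}[t]
        P=np.array([atz(K,E,p[::-1],zz) for p in b]);print(P[:,:2].round(1).tolist())
        e=np.diff(P[:,:2],axis=0);print('len',np.linalg.norm(e,axis=1).round(1),'ang',np.degrees(np.arctan2(e[:,1],e[:,0])).round(2))
E
```

```text
[ 3.14157882e+00 -4.74743226e-05  2.87878524e+00] [[-0.966  0.26  -0.   ]
 [ 0.26   0.966  0.   ]
 [ 0.     0.    -1.   ]]
top lock 0.6 [[183.5, 236.10000610351562], [185.89999389648438, 191.3000030517578], [251.6999969482422, 194.8000030517578], [249.3000030517578, 239.60000610351562]]
[[570.9, 49.2], [666.9, 48.7], [663.8, -92.3], [567.5, -90.5]]
len [ 96.  141.   96.3] ang [ -0.32 -91.25 178.94]
top carriage 0.49 [[251.0, 207.0], [259.0, 207.0], [259.0, 225.0], [251.0, 225.0]]
[[639.3, -90.9], [639.8, -108.3], [600.4, -109.6], [599.9, -92.2]]
len [17.5 39.4 17.4] ang [ -88.24 -178.15   91.7 ]
top slide_rail 0.92 [[251.0, 163.0], [321.0, 163.0], [321.0, 229.0], [251.0, 229.0]]
[[745.2, -85.6], [750.5, -246.7], [598.2, -249.8], [593.5, -90.8]]
len [161.2 152.3 159.1] ang [ -88.1  -178.85   91.69]
top cradle 0.78 [[253.10000610351562, 204.0], [254.10000610351562, 162.5], [305.1000061035156, 163.6999969482422], [304.1000061035156, 205.10000610351562]]
[[640.0, -97.4], [726.8, -96.5], [727.8, -202.8], [640.8, -202.8]]
len [ 86.8 106.3  87. ] ang [   0.59  -89.45 -179.99]
side lock 0.66
[... 412 characters left out ...]
17578, 291.3999938964844]]
[[630.2, 107.8], [638.4, 47.9], [574.9, 64.2], [570.6, 121.0]]
len [60.4 65.6 56.9] ang [-82.21 165.57  94.29]
side slide_rail 0.84 [[198.0, 322.79998779296875], [290.3999938964844, 164.5], [325.20001220703125, 184.8000030517578], [232.8000030517578, 343.20001220703125]]
[[636.2, 170.8], [671.0, -305.5], [574.7, -254.6], [572.3, 185.5]]
len [477.6 109.  440.1] ang [-85.82 152.12  90.31]
side cradle 0.66 [[210.1999969482422, 175.6999969482422], [248.8000030517578, 142.39999389648438], [286.1000061035156, 185.8000030517578], [247.5, 219.10000610351562]]
[[732.1, -62.9], [720.2, -201.1], [595.3, -81.5], [617.1, 29.5]]
len [138.6 172.9 113.1] ang [-94.93 136.22  78.9 ]
```

The top view shows the rail lying along columns 150–322 at row ~216, with the cradle at about (185, 280) and the lock at about (217, 218). The side view agrees. I'll check the rail pose by overlaying the model.

```bash
cat >> h.py <<'E'
def T(p,o=(621,-151),psi=0.0):
    c,s=np.cos(psi),np.sin(psi); return np.array([o[0]+c*p[0]-s*p[1],o[1]+s*p[0]+c*p[1],p[2]])
def overlay(segs,name,o,psi,rois):
    out=[]
    for n,(r0,r1,c0,c1) in rois.items():
        K,E,d=cam(n);k=4
        im=cv2.resize(d['img'][r0:r1,c0:c1,::-1],None,fx=k,fy=k,interpolation=cv2.INTER_CUBIC)
        for pts,col in segs:
            q=np.array([proj(K,E,T(p,o,psi))[::-1] for p in pts]); q=((q-[c0,r0]+.5)*k).round().astype(np.int32)
            cv2.polylines(im,[q],False,col,1,cv2.LINE_AA)
        out.append(im)
    w=max(i.shape[1] for i in out); out=[cv2.copyMakeBorder(i,0,0,0,w-i.shape[1],0) for i in out]
    cv2.imwrite('pics/'+name,np.vstack(out))
def cr(x,y,z): return (72.4+.9659*x+.2588*z,y,65.1-.2588*x+.9659*z)
E
python3 - <<'E'
from h import *
g=(0,255,0);r=(0,0,255)
segs=[([(-11,-100,50),(-11,290,50)],g),([(11,-100,50),(11,290,50)],g),([(-25,290,10),(25,290,10),(25,-100,10),(-25,-100,10),(-25,290,10)],(255,255,0)),
([cr(-46,-55,0),cr(-46,55,0),cr(0,55,0),cr(0,-55,0),cr(-46,-55,0)],r)]
for y in(-40,40): segs.append(([cr(0,y-11,0),cr(0,y-11,85),cr(0,y+11,85),cr(0,y+11,0)],r))
overlay(segs,'ov1.png',(621,-151),0.0,{'top':(150,250,140,335)})
overlay(segs,'ov2.png',(621,-151),0.0,{'side':(135,285,200,320),})
a=cv2.imread('pics/ov1.png');print(a.shape)
E
```

```text
(400, 780, 3)
```

View pics/ov1.png

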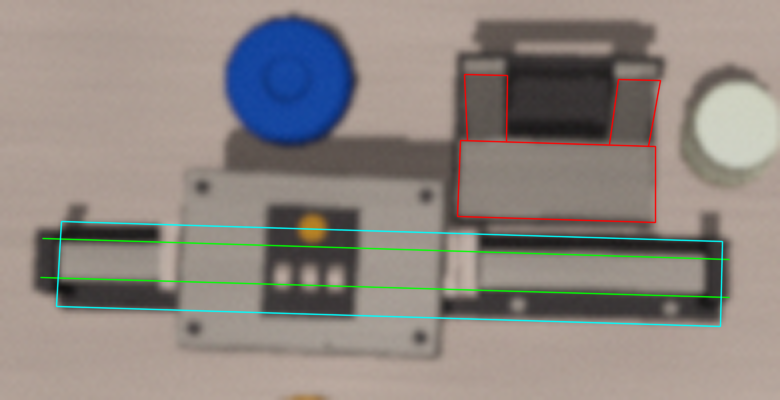

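The top overlay fits the ledge, zoomed at (217, 460)–(222, 655). The rail itself is turned about +0.8° relative to the model. Next I'll check the side view with ψ = 0.013.

```bash
python3 - <<'E'
from h import *
g=(0,255,0);r=(0,0,255)
segs=[([(-11,-100,50),(-11,290,50)],g),([(11,-100,50),(11,290,50)],g),([(-25,290,10),(25,290,10),(25,-100,10),(-25,-100,10),(-25,290,10)],(255,255,0)),
([cr(-46,-55,0),cr(-46,55,0),cr(0,55,0),cr(0,-55,0),cr(-46,-55,0)],r)]
for y in(-40,40): segs.append(([cr(0,y-11,0),cr(0,y-11,85),cr(0,y+11,85),cr(0,y+11,0)],r))
overlay(segs,'ov3.png',(622,-150),0.013,{'side':(137,287,200,335),})
E
```

```text
(no output)
```

View pics/ov3.png

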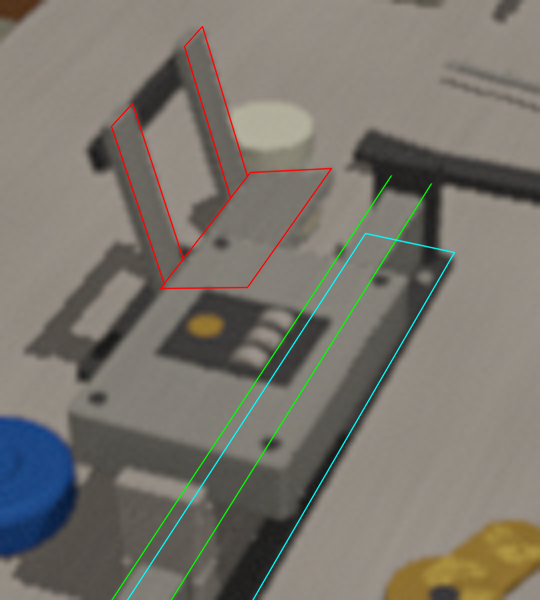

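```bash
python3 -m crank '[[[0,-0.5,0,-0.9],[-0.5,-0.5,0,-0.9],[-0.8,-1,0,-0.85],[-0.8,-1,0,-0.8],[-0.9,-1,0,0],[-0.9,-1,0,0],[-0.9,-1,0,0],[-0.9,-1,0,0],[-0.9,-1,0,0],[-0.9,-1,0,0],[-0.9,-1,0,0],[-0.9,-1,0,0]]]' 1
```

```text
clock: 2.75
eef_pos: [394.8, 349.0, 231.6]
tool_rot: [3.141, 0.0, -3.128]
force: [-0.0, 0.3, -0.4]
width: -0.3
gripper_force: 0.0
```

```bash
python3 -m crank '[[[-0.9,-0.96,0.3,0],[-0.9,-0.96,0.3,0],[-0.9,-0.96,0.3,0],[-0.9,-0.96,0.3,0],[-0.9,-0.96,0.3,0],[-0.9,-0.96,0.3,0],[-0.9,-0.96,0.3,0],[-0.9,-0.96,0.3,0],[-0.9,-0.96,0.3,0],[-0.8,-0.8,0.4,0],[0,0,0,0]]]'
```

```text
clock: 3.67
eef_pos: [622.8, 109.3, 152.0]
tool_rot: [-3.137, 0.001, -3.137]
force: [-0.1, -0.6, 0.6]
width: -0.2
gripper_force: 0.0
```

```bash
python3 -m crank '[[[0.16,0,0.9,0],[0,0,0.9,0],[0,0,0.9,0],[0,0,0.8,0],[0,-0.5,0,0],[0,-0.3,0,0],[0,-0.2,0,0],[0,-0.2,0,0],[0,-0.2,0,0],[0,-0.2,0,0],[0,-0.2,0,0],[0,-0.2,0,0]]]'; python3 -m crank '[[[0,-0.3,0,0],[0,-0.3,0,0],[0,-0.3,0,0],[0,-0.3,0,0],[0,-0.3,0,0],[0,-0.3,0,0],[0,-0.3,0,0],[0,-0.2,0,0]]]'
```

```text
clock: 4.67
eef_pos: [616.9, 72.7, 67.7]
tool_rot: [3.134, 0.003, -3.125]
force: [0.1, 10.4, 2.3]
width: -0.0
gripper_force: 5.0
clock: 5.33
eef_pos: [617.9, 14.7, 67.6]
tool_rot: [3.135, 0.003, -3.125]
force: [0.2, 10.6, 4.0]
width: -0.3
gripper_force: 5.1
```

```bash
python3 -m crank '[[[0,-0.3,0,0],[0,-0.3,0,0],[0,-0.3,0,0],[0,-0.3,0,0],[0,-0.3,0,0],[0,-0.2,0,0],[0,-0.2,0,0],[0,-0.1,0,0],[0,-0.1,0,0]]]'; python3 -m crank '[[[0,-0.1,0,0],[0,-0.1,0,0],[0,-0.1,0,0],[0,-0.1,0,0]]]'
```

```text
clock: 6.08
eef_pos: [618.6, -36.8, 67.6]
tool_rot: [3.135, 0.003, -3.125]
force: [0.4, 11.3, 4.4]
width: 0.2
gripper_force: 5.5
clock: 6.42
eef_pos: [618.8, -46.3, 67.6]
tool_rot: [3.134, 0.003, -3.124]
force: [-0.4, 11.6, 3.9]
width: -0.3
gripper_force: 5.5
```

```bash
for i in 1 2 ; do python3 -m crank '[[[0,-0.1,0,0],[0,-0.1,0,0]]]' | grep -E "pos|force:"; done
```

```text
eef_pos: [618.9, -51.3, 67.6]
force: [-0.1, 11.5, 4.4]
gripper_force: 5.6
eef_pos: [618.9, -51.5, 67.7]
force: [-1.4, 23.1, 6.7]
gripper_force: 11.5
```

```bash
python3 -m crank '[[[0,-0.1,0,0],[0,-0.1,0,0]]]' | grep -E "pos|force:"
```

```text
eef_pos: [618.8, -51.5, 67.8]
force: [-1.2, 31.5, 7.7]
gripper_force: 15.4
```

```bash
python3 -m crank '[[[0,0.4,0,0],[0,0.6,0,0],[0,0.2,-1,0],[0,0,-1,0],[0.5,0,-1,0],[0.9,0,-1,0],[1,0,0,0],[1,0,0,0],[1,0,0,0],[0.6,-0.5,0,0],[0,0,0,0]]]' -1; python3 - <<'E'
from h import *
np.set_printoptions(precision=1,suppress=True)
for n in('top','side'):
    K,E,d=cam(n,n+'1.png')
    for t,z in(('carriage',50),('push_face',72),('lock',80)):
        for r in ctrl.place_of(n,t)[:2]: print(n,t,round(r['confidence'],2),np.array(r['position']),atz(K,E,r['position'],z))
    r=ctrl.trace(n,'lock')
    for q in r[:1]:
        m=q['mask'].astype(np.uint8);c=max(cv2.findContours(m,0,2)[0],key=cv2.contourArea)
        b=cv2.boxPoints(cv2.minAreaRect(c)); P=np.array([atz(K,E,p[::-1],110) for p in b]);print(n,P[:,:2],P.mean(0))
g=(0,255,0)
o=(622,-151);ps=.013
segs=[([(-48,-70,110),(48,-70,110),(48,70,110),(-48,70,110),(-48,-70,110)],g),([(-18,-86,92),(18,-86,92),(18,86,92),(-18,86,92),(-18,-86,92)],(255,255,0))]
overlay(segs,'ov4.png',o,ps,{'top':(155,255,190,335)})
E
```

```text
clock: 7.83
eef_pos: [488.5, -54.4, 166.9]
tool_rot: [-3.14, -0.003, -3.131]
force: [-1.3, -1.0, 0.9]
width: 85.2
gripper_force: 0.0
top push_face 0.51 [218.1 240.6] [615.9 -67.8  72. ]
top lock 0.65 [216.2 278.2] [ 621.9 -151.    80. ]
top lock 0.34 [184.5 277.7] [ 692.6 -147.9   80. ]
top [[ 570.1  -78.7]
 [ 668.   -77.4]
 [ 669.4 -220.6]
 [ 571.1 -220.7]] [ 619.6 -149.4  110. ]
side carriage 0.77 [206.8 286.9] [ 620.3 -152.    50. ]
side push_face 0.76 [221.5 269.2] [622.5 -68.6  72. ]
side lock 0.69 [195.1 284.7] [ 623.  -146.8   80. ]
side [[ 656.8  -46.3]
 [ 707.4 -234.1]
 [ 565.6 -211.5]
 [ 538.1  -36.4]] [ 617.  -132.1  110. ]
```

View pics/ov4.png

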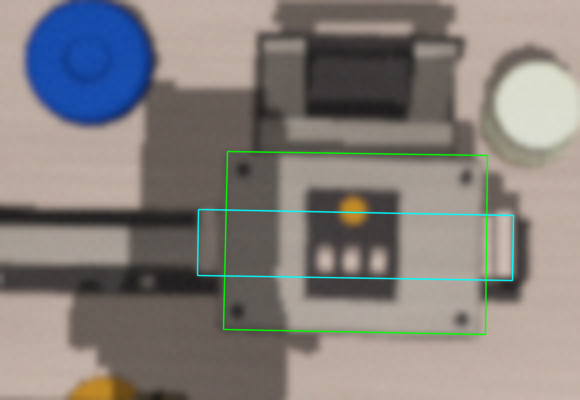

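Carriage home (cyan fits its lips) and the lock outline (green) fits the model at (621, -150), square. Next: come to the near side with open fingers spread along y.

```bash
python3 -m crank '[[[0,-0.8,0,0],[0,-0.8,0,0],[0,-0.8,0,0],[0,-0.8,0,0],[-0.5,-0.7,0,0],[-0.5,0,0.8,0],[-0.5,0,1,0],[-0.5,0,1,0],[0,0,1,0],[0,0,0,0]]]'; python3 - <<'E'
from h import *
cam('side','side2.png')
E
```

```text
clock: 9.22
eef_pos: [541.2, -147.8, 66.9]
tool_rot: [3.139, -0.008, -3.128]
force: [-1.3, 0.6, -0.9]
width: 85.3
gripper_force: 0.0
```

View pics/side2.png

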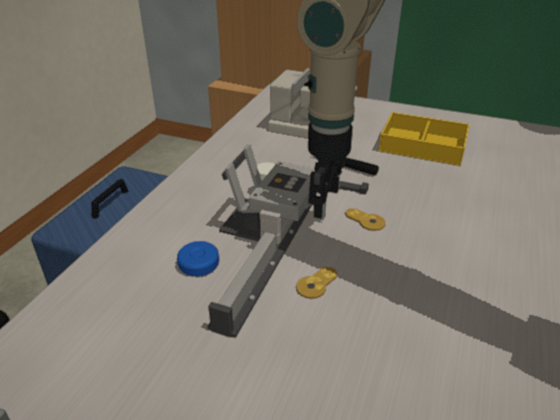

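The side view shows the open fingers at about (195, 320), just in front of the lock's near face. Now I'll push gently towards the cradle.

```bash
python3 -m crank '[[[-0.3,-0.12,-0.25,0],[-0.3,0,0,0],[-0.2,0,0,0],[-0.2,0,0,0]]]' | grep -E "pos|force:";  python3 -m crank '[[[-0.2,0,0,0],[-0.2,0,0,0],[-0.2,0,0,0]]]' | grep -E "pos|force:"
```

```text
eef_pos: [566.0, -152.1, 78.6]
force: [-9.1, 0.1, 7.4]
gripper_force: 4.6
eef_pos: [580.3, -151.7, 78.4]
force: [-7.9, -0.0, 7.1]
gripper_force: 4.2
```

```bash
python3 -m crank '[[[-0.15,0,-0.1,0],[-0.15,0,-0.1,0]]]' | grep -E "pos|force:|rot";  python3 -m crank '[[[-0.15,0,-0.05,0],[-0.15,0,-0.05,0]]]' | grep -E "pos|force:"
```

```text
eef_pos: [590.5, -151.4, 83.5]
tool_rot: [-3.141, -0.002, -3.129]
force: [-2.9, -0.3, 2.1]
gripper_force: 1.7
eef_pos: [593.4, -151.2, 84.6]
force: [-17.0, 0.1, 5.3]
gripper_force: 8.4
```

```bash
python3 -m crank '[[[0.5,0,0,0],[0.3,0,0.3,0],[0,0,0.3,0],[0,0,0,0]]]' | grep -E "pos|force:"; python3 - <<'E'
from h import *
a=cam('side')[2]['img'][100:260,190:390,::-1]; b=cam('top')[2]['img'][150:260,230:330,::-1]
a=cv2.resize(a,None,fx=2.5,fy=2.5,interpolation=2);b=cv2.resize(b,(300,330),interpolation=2)
b=cv2.copyMakeBorder(b,0,70,0,0,0);cv2.imwrite('pics/c3.png',np.hstack([a,b]))
E
```

```text
eef_pos: [579.1, -151.1, 69.2]
force: [0.1, -0.5, 0.2]
gripper_force: 0.0
```

View pics/c3.png

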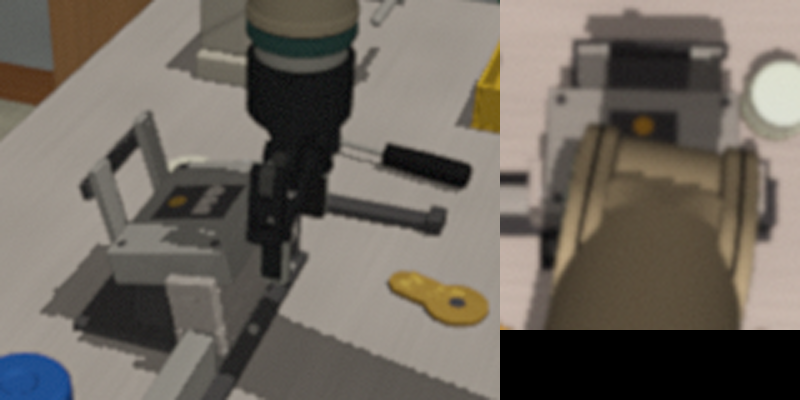

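The crop shows the lock against the arms, sloping down the ledge. The fingers are just clear of its near face. Now I'll push and lift.

```bash
python3 -m crank '[[[-0.3,0,-0.05,0],[-0.3,0,-0.05,0],[-0.2,0,0,0]]]' | grep -E "pos|force:";  python3 -m crank '[[[-0.1,0,-0.2,0],[0,0,-0.2,0],[0,0,-0.2,0],[0,0,-0.2,0]]]' | grep -E "pos|force:"
```

```text
eef_pos: [590.7, -151.3, 71.5]
force: [-25.9, 1.4, 17.7]
gripper_force: 12.9
eef_pos: [591.8, -151.2, 89.8]
force: [-14.3, 0.2, -1.4]
gripper_force: 7.5
```

```bash
python3 -m crank '[[[-0.05,0,-0.2,0],[-0.05,0,-0.2,0],[-0.05,0,-0.2,0]]]' | grep -E "pos|force:"; python3 - <<'E'
from h import *
a=cam('side')[2]['img'][130:250,210:350,::-1]
cv2.imwrite('pics/c4.png',cv2.resize(a,None,fx=4,fy=4,interpolation=2))
E
```

```text
eef_pos: [595.1, -151.2, 105.0]
force: [-17.1, -0.5, 1.5]
gripper_force: 8.8
```

View pics/c4.png

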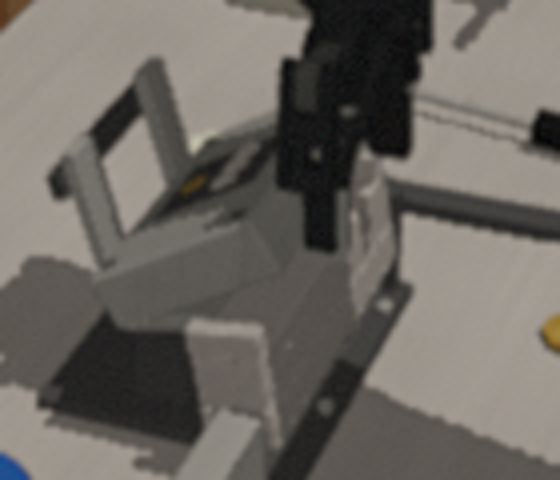

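The lock is lifting (edge at about (280, 268) in the crop), but the tip sits slightly above the bottom edge and would slip off later. I'll set it down and regrip lower.

```bash
python3 -m crank '[[[0.05,0,0.2,0],[0.05,0,0.2,0],[0.05,0,0.2,0],[0,0,0.2,0],[0,0,0.2,0],[0,0,0.2,0],[0.2,0,0.1,0],[0.5,0,0,0],[0.2,0,0.3,0],[0,0,0.3,0],[0,0,0,0]]]' | grep -E "pos|force:"
```

```text
eef_pos: [579.2, -151.1, 58.8]
force: [-0.2, 0.6, 0.4]
gripper_force: 0.0
```

```bash
python3 -m crank '[[[-0.3,0,0,0],[-0.15,0,0,0],[0,0,0,0]]]' | grep -E "pos|force:"; python3 -m crank '[[[-0.1,0,0,0],[0,0,0,0]]]' | grep -E "pos|force:"
```

```text
eef_pos: [590.3, -151.2, 59.9]
force: [-4.2, 0.1, 0.6]
gripper_force: 1.5
eef_pos: [590.4, -151.2, 59.8]
force: [-6.7, 0.9, 3.3]
gripper_force: 3.5
```

```bash
python3 -m crank '[[[-0.15,0,0,0],[-0.05,0,-0.15,0],[0,0,-0.2,0],[0,0,-0.2,0]]]' | grep -E "pos|force:"; python3 -m crank '[[[-0.05,0,-0.2,0],[-0.05,0,-0.2,0],[-0.05,0,-0.2,0]]]' | grep -E "pos|force:"; python3 -m crank '[[[-0.05,0,-0.2,0],[-0.05,0,-0.2,0]]]' | grep -E "pos|force:"
```

```text
eef_pos: [591.0, -151.1, 71.8]
force: [-10.7, -0.6, -1.8]
gripper_force: 5.4
eef_pos: [593.2, -151.1, 86.6]
force: [-14.7, -1.1, 1.0]
gripper_force: 7.4
eef_pos: [596.0, -151.1, 96.9]
force: [-13.7, 0.2, 1.8]
gripper_force: 7.0
```

```bash
python3 -m crank '[[[-0.08,0,-0.2,0],[-0.08,0,-0.2,0],[-0.1,0,-0.2,0]]]' | grep -E "pos|force:"; python3 -m crank '[[[-0.15,0,-0.18,0],[-0.15,0,-0.18,0],[-0.15,0,-0.18,0]]]' | grep -E "pos|force:"
python3 - <<'E'
from h import *
a=cam('side')[2]['img'][120:240,210:350,::-1]
cv2.imwrite('pics/c5.png',cv2.resize(a,None,fx=4,fy=4,interpolation=2))
E
```

```text
eef_pos: [602.8, -151.1, 112.4]
force: [-14.6, 0.8, 4.6]
gripper_force: 7.7
eef_pos: [612.2, -151.1, 126.4]
force: [-22.9, 1.0, 14.8]
gripper_force: 11.2
```

View pics/c5.png

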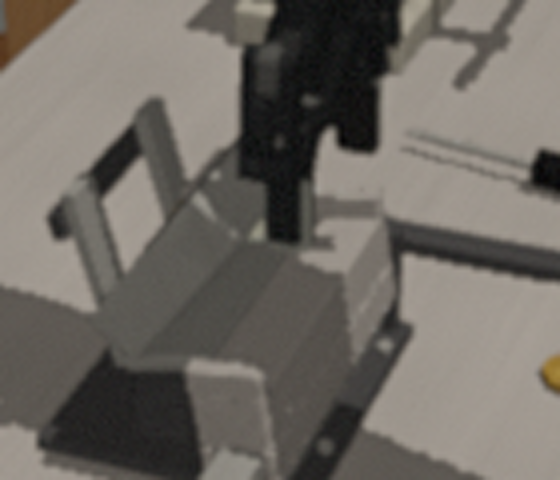

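```bash
python3 -m crank '[[[-0.1,0,-0.2,0],[-0.15,0,-0.15,0],[-0.15,0,-0.15,0]]]' | grep -E "pos|force:"; python3 -m crank '[[[-0.2,0,-0.12,0],[-0.2,0,-0.1,0]]]' | grep -E "pos|force:"
```

```text
eef_pos: [628.7, -151.1, 140.4]
force: [0.2, -0.1, -0.3]
gripper_force: 0.0
eef_pos: [643.2, -150.5, 146.1]
force: [0.5, -0.4, -0.2]
gripper_force: 0.3
```

```bash
cat > chk.py <<'E'
from h import *
np.set_printoptions(precision=1,suppress=True)
o=(622,-151);ps=.013
L=lambda x,y,z:T(cr(-30+z,y,48-x),o,ps)
box=[L(x,y,z) for x in(-48,48) for y in(-70,70) for z in(0,30)]
for n in('side','top'):
    K,E,d=cam(n)
    h=cv2.convexHull(np.array([proj(K,E,p)[::-1] for p in box],np.float32)); M=np.zeros((420,560),np.uint8);cv2.fillPoly(M,[h.round().astype(np.int32)],1)
    r=ctrl.trace(n,'lock')
    for q in r[:2]:
        m=q['mask']; print(n,round(q['confidence'],2),'pix',m.sum(),'hull',M.sum(),'inside',(m&(M>0)).sum(), 'cen',np.argwhere(m).mean(0),'hullcen',np.argwhere(M).mean(0),'bbox',np.argwhere(m).min(0),np.argwhere(m).max(0),'hb',np.argwhere(M).min(0),np.argwhere(M).max(0))
    for q in ctrl.place_of(n,'lock')[:2]: print(n,'org',round(q['confidence'],2),np.array(q['position']),'seated',proj(K,E,L(0,0,0)))
E
python3 chk.py
```

```text
side 0.72 pix 1716 hull 2993 inside 1557 cen [179.3 254.9] hullcen [172.5 250.1] bbox [139 235] [212 280] hb [132 221] [213 278]
side org 0.85 [176.2 264.2] seated [171.1 258.5]
side org 0.51 [166.9 338.5] seated [171.1 258.5]
```

```bash
python3 -m crank '[[[-0.3,0,0.1,0],[-0.3,0,0.1,0],[0,0,0,0]]]' | grep -E "pos|force:"; python3 -m crank '[[[-0.2,0,0,0],[-0.2,0,0,0],[0,0,0,0]]]' | grep -E "pos|force:"
```

```text
eef_pos: [658.3, -149.9, 139.5]
force: [1.1, 0.0, -0.5]
gripper_force: 0.0
eef_pos: [667.9, -150.0, 140.3]
force: [0.6, -0.4, 0.2]
gripper_force: 0.0
```

```bash
for i in 1; do python3 -m crank '[[[-0.15,0,0,0],[0,0,0,0]]]' | grep -E "pos|force:";python3 -m crank '[[[-0.15,0,0,0],[0,0,0,0]]]' | grep -E "pos|force:";python3 -m crank '[[[-0.15,0,0,0],[0,0,0,0]]]' | grep -E "pos|force:"; done
```

```text
eef_pos: [671.0, -150.1, 140.3]
force: [-0.4, -0.6, 0.4]
gripper_force: 0.0
eef_pos: [674.7, -150.1, 140.4]
force: [-0.2, -0.4, 1.2]
gripper_force: 0.0
eef_pos: [676.6, -150.2, 140.1]
force: [-4.2, 0.6, 3.8]
gripper_force: 2.5
```

```bash
python3 -m crank '[[[-0.15,0,0,0],[0,0,0,0]]]' | grep -E "pos|force:";python3 -m crank '[[[-0.1,0,0,0],[0,0,0,0]]]' | grep -E "pos|force:"; python3 -m crank '[[[0.5,0,0,0],[0.5,0,-0.5,0],[0.5,0,-1,0],[1,0,-1,0],[1,0,-0.5,0],[1,0,0,0],[1,0,0,0],[1,0,0,0],[1,0,0,0],[0,0,0,0]]]' | grep -E "pos|force:|clock"; python3 chk.py; python3 - <<'E'
from h import *
o=(622,-151);ps=.013
L=lambda x,y,z:T(cr(-30+z,y,48-x),o,ps)
segs=[]
K,E,d=cam('side');a=d['img'][110:235,200:320,::-1]
def draw(n,r0,r1,c0,c1,k):
    K,E,d=cam(n);im=cv2.resize(d['img'][r0:r1,c0:c1,::-1],None,fx=k,fy=k,interpolation=2)
    for z in(0,30):
        q=np.array([proj(K,E,L(x,y,z))[::-1] for x,y in((-48,-70),(48,-70),(48,70),(-48,70))]);q=((q-[c0,r0]+.5)*k).round().astype(np.int32)
        cv2.polylines(im,[q],True,(0,255,0) if z==0 else (255,255,0),1)
    return im
a=draw('side',110,260,205,305,4);b=draw('top',150,250,230,330,4)
b=cv2.copyMakeBorder(b,0,200,0,0,0);cv2.imwrite('pics/c6.png',np.hstack([a,b]))
E
```

```text
eef_pos: [676.7, -150.2, 140.1]
force: [-13.5, 1.1, 10.0]
gripper_force: 7.4
eef_pos: [676.7, -150.2, 140.1]
force: [-18.8, 1.6, 13.1]
gripper_force: 10.7
clock: 17.02
eef_pos: [491.6, -153.0, 215.4]
force: [-1.5, 0.6, 0.5]
gripper_force: 0.0
side 0.65 pix 2781 hull 2993 inside 2773 cen [173.9 249.8] hullcen [172.5 250.1] bbox [135 222] [213 276] hb [132 221] [213 278]
side org 0.56 [174.  254.9] seated [171.1 258.5]
top org 0.88 [190.9 279.4] seated [188.5 279. ]
```

View pics/c6.png

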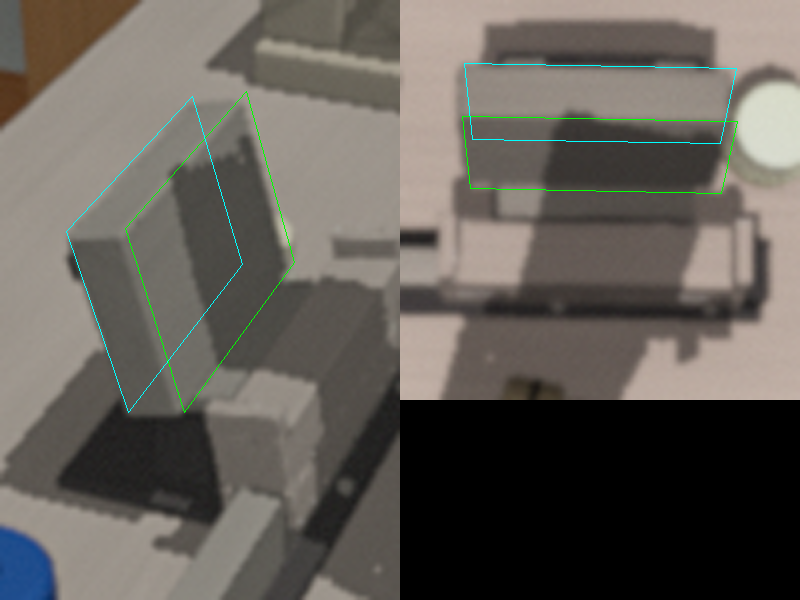

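The lock outline fits the seated model within about 1–2 px in both views. It is leaning flat on the arms, and the carriage is below it.

```bash
python3 - <<'E'
from h import *
np.set_printoptions(precision=1,suppress=True)
for n in('top','side'):
    K,E,d=cam(n)
    for t,z in(('carriage',50),('push_face',72)):
        for r in ctrl.place_of(n,t)[:1]: print(n,t,round(r['confidence'],2),atz(K,E,r['position'],z))
print(ctrl.finish_job())
E
```

```text
top push_face 0.56 [619.8 -63.9  72. ]
side push_face 0.89 [630.  -58.7  72. ]
the job is handed in; nothing more can be done
None
```

The job is handed in: the lock stands seated in the cradle, matching the seated model to about 1–2 px in both views. The carriage was pushed firmly onto its end stop, but the last camera estimates put its push face 4–10 mm further out than just after homing. I took that as detector noise and did not re-check it.

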